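Feel out the swollen knife block

TASK

One of the two wooden knife blocks has swollen inside. Take the feeler gauge by its red handle and try its blade gently in the gap of both blocks, lightly pressing it down until you feel it either jam or go fully home, never forcing it; then leave the gauge standing fully home in the block with the free gap. Do not disturb the cup, the glass and the spice jar.

Things in the scene. Friction and masses are not known exactly. Their poses are not given: they have to be found in the camera images.
- gauge: feeler gauge, about 0.12 kg, standing upright in its grey plastic stand (70 x 50 mm, 75 mm high, fixed). Below: steel blade 24 mm wide (its x), 4 mm thick (its y), 60 mm long; then a flat brass guard 46 x 22 mm, 5 mm thick, which rests on the stand; above: red handle 26 mm (x) by 16 mm (y), 62 mm tall. Origin: centre of the guard's underside; z up
- gauge_grip (a point): centre of the gauge's red handle, 36 mm above the guard's underside and 31 mm above the guard's top; axes as the gauge's (take it across y, 16 mm)
- gauge_tip (a point): middle of the lower end of the gauge's blade, 60 mm below the guard's underside; axes as the gauge's. To free the gauge from its stand lift it 70 mm
- block_p: upright light-wood knife block, 72 x 46 mm, 90 mm high, fixed, with one gap cut down from the middle of its top. The two look alike; one has swollen inside, which cannot be seen and is not told by the name: there the blade stops 18 to 32 mm down, and the jam gives only 1 mm for each 3 N, 5 mm at most. Over 25 N of push on the jam or rim bruises the wood. Origin: centre of the underside; x along the gap, z up
- block_q: upright light-wood knife block, 72 x 46 mm, 90 mm high, fixed, with one gap cut down from the middle of its top. The two look alike; one has swollen inside, which cannot be seen and is not told by the name: there the blade stops 18 to 32 mm down, and the jam gives only 1 mm for each 3 N, 5 mm at most. Over 25 N of push on the jam or rim bruises the wood. Origin: centre of the underside; x along the gap, z up
- block_p_mouth (a point): centre of the gap's mouth in the top face of block_p, 90 mm above the worktop. The gap is 30 mm long (this point's x), 6.5 mm wide (y) and 64 mm deep; its long edges are bevelled 3 mm outward over the topmost 6 mm. In the free gap the blade goes down until the gauge's brass guard rests on the block (blade tip 60 mm below this point)
- block_q_mouth (a point): centre of the gap's mouth in the top face of block_q, 90 mm above the worktop. The gap is 30 mm long (this point's x), 6.5 mm wide (y) and 64 mm deep; its long edges are bevelled 3 mm outward over the topmost 6 mm. In the free gap the blade goes down until the gauge's brass guard rests on the block (blade tip 60 mm below this point)
- cup: cream espresso cup upside down, 64 x 91 mm, 50 mm high; origin under its middle. A bystander; leave it alone
- shot_glass: the small clear glass nearest the blocks, 47 mm across, 58 mm high; origin under its middle. A bystander; leave it alone
- spice_jar: the spice jar nearest the gauge stand, red lid, 44 mm across, 98 mm high; origin under its middle. A bystander; leave it alone
Not all that is in view belongs to the job. There is more than one size of the gauge; the job needs the larger. Leave any pink look-alike of the block_p alone.

How it is judged:
On the way:
1. the blade has been tried in the swollen block: stopped 15 to 45 mm down a gap and pressed lightly (over 2 N) against the jam for a tenth of a second (((z of gauge_tip in the frame of block_p_mouth between -0.045 and -0.015 m and x of gauge_tip in the frame of block_p_mouth between -0.006 and 0.006 m and y of gauge_tip in the frame of block_p_mouth between -0.004 and 0.004 m and contact force between gauge and block_p above 2 N and linear speed of gauge below 0.005 m/s) or (z of gauge_tip in the frame of block_q_mouth between -0.045 and -0.015 m and x of gauge_tip in the frame of block_q_mouth between -0.006 and 0.006 m and y of gauge_tip in the frame of block_q_mouth between -0.004 and 0.004 m and contact force between gauge and block_q above 2 N and linear speed of gauge below 0.005 m/s))), for 0.1 s.
At the end, for the whole second after the job is handed in: the gauge stands released and at rest in the block with the free gap, blade in its gap to within 4 mm of fully home (guard down on the block), upright within 0.08 rad (((z of gauge_tip in the frame of block_p_mouth below -0.056 m and x of gauge_tip in the frame of block_p_mouth between -0.006 and 0.006 m and y of gauge_tip in the frame of block_p_mouth between -0.004 and 0.004 m) or (z of gauge_tip in the frame of block_q_mouth below -0.056 m and x of gauge_tip in the frame of block_q_mouth between -0.006 and 0.006 m and y of gauge_tip in the frame of block_q_mouth between -0.004 and 0.004 m)) and angle between gauge's own z axis and vertical below 0.08 rad and linear speed of gauge below 0.02 m/s and contact force between the fingers and gauge below 0.1 N); the robot touches nothing.
It fails at once if the gauge is forced: it pushes on a knife block with more than 25 N while its blade is less than 50 mm down the gap ((contact force between gauge and block_p above 25 N and z of gauge_tip in the frame of block_p_mouth above -0.05 m) or (contact force between gauge and block_q above 25 N and z of gauge_tip in the frame of block_q_mouth above -0.05 m)).
It fails at once if the cup, the glass or the spice jar is moved by more than 20 mm or tipped (distance of any of cup, shot_glass, spice_jar from where it was at the start of the episode above 0.02 m or angle between any of cup, shot_glass, spice_jar's own z axis and vertical above 0.3 rad).
It also fails if it takes over 67 s, if anything falls off the work surface, if the arm or the gripper's body presses on something with over 40 N, if the wrist force passes 120 N, or if a joint passes its speed limit or range.

ROBOT

A 6-joint arm with a two-finger parallel gripper is mounted at the origin on a cart in front of the work surface, level with it; the furniture and walls round the work are solid. World frame = base frame: x ahead of the robot, y to its left, z up, the work surface at z = 0. Lengths are in m, angles in rad, forces in N, time in s.
With the tool pointing down it reaches from about 0.3 to 0.825 m from the base axis. Payload 5.4 kg.
Tool frame: the origin (TCP) lies between the finger pads; the fingertips stand 11 mm ahead of it and the grasp point (between the pads) lies 8 mm behind it; z points along the fingers, y is the line along which they close (so a half turn about z gives the same grasp; the last joint's range is limited). The gripper opens to 92 mm and grips with 3 to 60 N. Pads are 20 mm wide; open, the fingers measure 128 mm over their backs; the gripper's body (75 mm by 189 mm) begins 69 mm behind the grasp point.
Start: joints at [1.014, 0.158, 1.597, -0, 1.386, -0.21], TCP at [0.195, 0.541, 0.226] pointing down, gripper open.
Joint ranges: [-2.91, 2.91], [-0.94, 2.29], [0.18, 2.7], [-1.29, 4.43], [0.17, 2.64], [-3, 3]. Speed limits (rad/s): [2.57, 2.57, 3.14, 3.14, 3.14, 3.14].

INTERFACE

Orientations are given as a rotation vector (axis times angle).
In Python, from station import robot gives the robot as it stands.
- The arm moves only by the tool arm_command, never from a script. Its argument "moves" is a list of rows, each a list of 7 numbers: the turn, a rotation vector about the tool's x, y, z each as a share of 8 degrees, from -1 to 1, then the shift along the tool's x, y, z each as a share of 0.025 m, from -1 to 1, then the opening, from 0 (shut) to 1 (fully open). In form: [[ax, ay, az, tx, ty, tz, grip], ...]. A call has exactly 5 rows; each row shifts and turns the commanded pose from where the row before left it, along the tool's axes as they then stand; what a row does not reach is not made up. A row lasts 1/10 s, in which the tool goes at most 50 mm and 8.59 degrees, less where a joint would pass 70% of its speed; a pose out of reach is approached as far as the arm can. A call with a number of a shift or a turn outside -1 to 1 is refused whole. A call with a gripper value outside its range is refused whole. The fingers move at their own pace and stop on an object; "grip_force" is the grip in N (left out, the last holds). Time passes only in rows, so rows that do not move let the fingers close, or fill a call up. It gives the time, the measured TCP pose, the force, the opening and the grip force at its end, in the units of the state.
- robot.sense(): the state, without advancing time (a new reading comes with each control period).
- robot.camera(name): name is "scene" or "top"; returns (picture, depth): 400x640x3 uint8, red, green, blue; 400x640 float32, m along the optical axis (not along the pixel's ray), 0 where there is no reading.
- robot.camera_model(name): a dict with "fx", "fy", "cx", "cy" (pixels), "dist" ([k1, k2, p1, p2, k3] as OpenCV has them; the pictures are not rectified), "T" (4x4, takes a point from camera to world coordinates). Camera axes: x right, y down, z forward; pixel columns grow to the right and rows downward; lengths in m; the calibration is good to about 2 mm. A picture is of the moment at which its call begins. camera_model takes no time and is no camera call.
- robot.sign_off(): hands the job in; it is judged then, once.
The state is a dict: "time": time; "joint_positions": joint angles; "joint_vel": joint speeds; "effort": joint torques, N m; "ee_pos": TCP position; "ee_rot": TCP orientation; "wrist_force": force on the tool from outside, world axes, zero at the start; "torque": the same for the moment, N m; "grip_width": finger opening in m; "grasp_force": force on a finger pad.
Only numpy, scipy, OpenCV 4.12 (cv2) and the standard library are available. Lean on these libraries where they do the work, as an engineer would, in place of code of your own. Each camera call takes 0.05 s, during which the arm holds its last target. There are 200 camera calls.

## Working session

There is one attempt and no reset: what is moved stays moved. The work goes in short steps, Python scripts to look and compute and a tool call to move; the robot and the scene stay as the last step left them, time stands still between calls to the robot, and variables do not carry over. Pictures are saved under pics/ and viewed, at most 10 in all, crops included, and the job is handed in when it is done.

Besides the shell and the picture viewer there is one more tool, called after ">>>" as name(argument=value, ...) on one line, values as JSON. arm_command: Moves the arm, as the interface text tells. Its arguments: {"type":"object","properties":{"moves":{"type":"array"},"grip_force":{"type":"number"}},"required":["moves"]}

```bash
mkdir -p pics; cat > h.py <<'E'
from station import robot
import numpy as np, cv2
def shot(n,tag):
    im,d=robot.camera(n); cv2.imwrite(f'pics/{tag}.png',im[:,:,::-1]); np.save(f'pics/{tag}.npy',d); return im,d
def crop(tag,u0,v0,u1,v1,out,s=4):
    im=cv2.imread(f'pics/{tag}.png')[v0:v1,u0:u1]; cv2.imwrite(f'pics/{out}.png',cv2.resize(im,None,fx=s,fy=s,interpolation=cv2.INTER_CUBIC))
def ray(n,uv):
    m=robot.camera_model(n); K=np.array([[m['fx'],0,m['cx']],[0,m['fy'],m['cy']],[0,0,1.]])
    p=cv2.undistortPoints(np.array(uv,float).reshape(-1,1,2),K,np.array(m['dist'],float)).reshape(-1,2)
    T=np.array(m['T']); return T[:3,3],np.c_[p,np.ones(len(p))]@T[:3,:3].T
def at_z(n,uv,z):
    o,d=ray(n,uv); return o+d*((np.array(z)-o[2])/d[:,2])[:,None]
def by_depth(n,uv,tag):
    D=np.load(f'pics/{tag}.npy'); o,d=ray(n,uv); return np.array([o+r*D[int(round(v)),int(round(u))] for (u,v),r in zip(uv,d)])
E
python3 - <<'E'
from h import *
a,_=shot('top','t0'); b,_=shot('scene','s0')
for n in('top','scene'): print(n,np.round(robot.camera_model(n)['T'],3).tolist(), robot.camera_model(n)['fx'])
print(robot.sense())
E
```

```text
top [[-0.049, -0.974, 0.221, 0.334], [-0.999, 0.049, -0.005, 0.112], [-0.006, -0.221, -0.975, 0.941], [0.0, 0.0, 0.0, 1.0]] 365.79343583590787
scene [[0.806, -0.452, 0.383, 0.141], [-0.592, -0.611, 0.525, -0.397], [-0.004, -0.65, -0.76, 0.805], [0.0, 0.0, 0.0, 1.0]] 419.2881032346109
{'time': 0.1, 'joint_positions': array([ 1.01392083e+00,  1.58968579e-01,  1.59805185e+00,  1.13016132e-05,
        1.38622921e+00, -2.10076942e-01]), 'joint_vel': array([-0.00065505, -0.00230195, -0.00213566, -0.00089109, -0.00015538,
        0.00145862]), 'effort': array([-6.92223348e-04, -3.86505997e+01, -3.22958386e+01,  7.03009008e-02,
        3.39684833e-02, -5.49642243e-05]), 'ee_pos': array([0.19515263, 0.54030456, 0.22475445]), 'ee_rot': array([-5.41918465e-01, -3.09385898e+00,  2.40672522e-03]), 'wrist_force': array([1.56089552, 0.4170594 , 1.04300734]), 'torque': array([-0.02591161,  0.01330238,  0.00324757]), 'grasp_force': 0.0, 'grip_width': 0.09190567798541834}
```

View pics/t0.png

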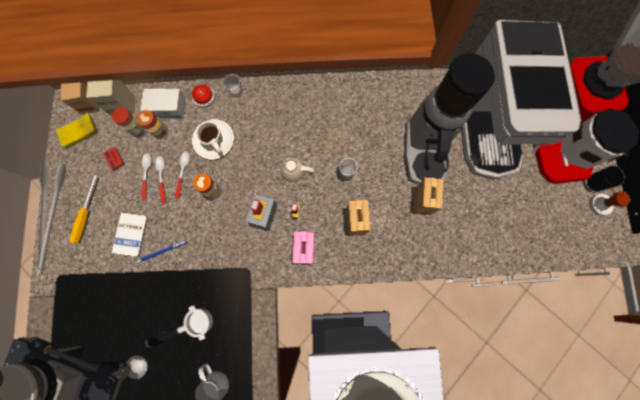

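View pics/s0.png

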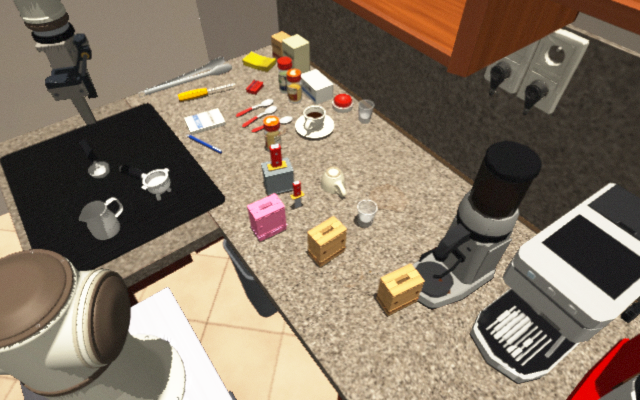

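The top view shows the larger gauge in the grey stand at about (258,210) and a small look-alike at (295,212). The light-wood blocks are at (359,216) and (432,194), and the pink decoy is at (303,247). The one in the 70x50 grey stand fits the description, so I'll confirm it in enlarged crops.

```bash
python3 - <<'E'
from h import *
crop('t0',335,165,455,240,'c1',5); crop('t0',240,180,320,240,'c2',5)
crop('s0',255,135,315,215,'c3',5)
a=cv2.imread('pics/c1.png');b=cv2.imread('pics/c2.png');c=cv2.imread('pics/c3.png')
cv2.imwrite('pics/m1.png',a)
m=np.zeros((400,700,3),np.uint8); m[:300,:400]=b; m[:400,400:]=c; cv2.imwrite('pics/m2.png',m)
E
```

```text
(no output)
```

View pics/m1.png

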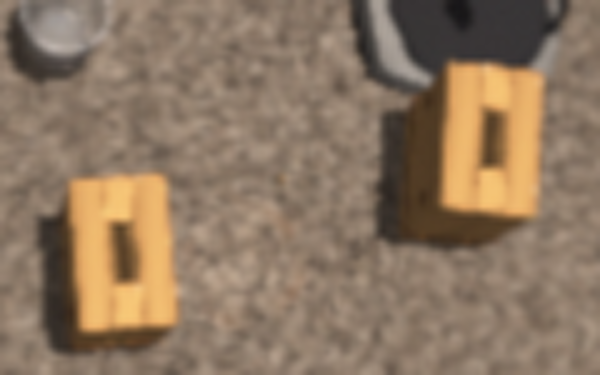

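View pics/m2.png

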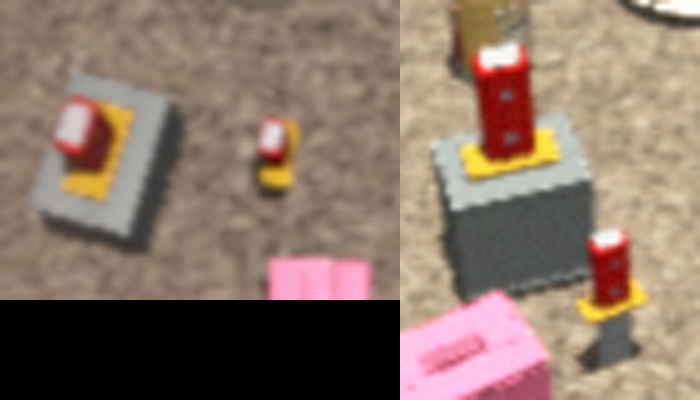

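The crops confirm it. The large gauge stands in the grey stand, and its guard's long axis runs along roughly image-vertical. The other gauge is smaller and free-standing. Both gaps also run near image-vertical, with mouth centres at crop (125,252) and (494,139).

```bash
cat > loc.py <<'E'
from h import *
def q(off,s,pts): return [((x+.5)/s-.5+off[0],(y+.5)/s-.5+off[1]) for x,y in pts]
def rep(name,P):
    P=P[:,:2]; e=[np.linalg.norm(P[i]-P[(i+1)%4])*1000 for i in range(4)]
    a=(P[0]-P[3])+(P[1]-P[2]); print(name,np.round(P.mean(0),4),'edges',np.round(e,1),'long ax deg',round(np.degrees(np.arctan2(a[1],a[0])),1))
o1=(335,165);o2=(240,180)
rep('L',at_z('top',q(o1,5,[(70,183),(165,175),(177,325),(80,333)]),.09))
rep('R',at_z('top',q(o1,5,[(446,64),(544,70),(536,217),(440,210)]),.09))
rep('stand',at_z('top',q(o2,5,[(80,72),(180,100),(130,240),(35,205)]),.075))
rep('handletop',at_z('top',q(o2,5,[(68,99),(97,106),(85,152),(55,145)]),.142))
print('gaps',np.round(at_z('top',q(o1,5,[(125,252),(494,139)]),.09),4))
print('guard far/near ends',np.round(at_z('top',q(o2,5,[(119,104),(85,192)]),.08),4))
# depth clouds
for n,t in(('top','t0'),('scene','s0')):
    D=np.load(f'pics/{t}.npy'); v,u=np.mgrid[0:400,0:640]; o,d=ray(n,np.c_[u.ravel(),v.ravel()]); X=o+d*D.ravel()[:,None]
    for nm,c,z0,z1,r in(('L',(.408,-.0),.083,.097,.06),('R',(.44,-.15),.083,.097,.06),('stand',(.43,.22),.068,.078,.06),('handle',(.43,.22),.12,.15,.05)):
        if nm=='L' : c=at_z('top',q(o1,5,[(125,252)]),.09)[0,:2]
        if nm=='R' : c=at_z('top',q(o1,5,[(494,139)]),.09)[0,:2]
        if nm in('stand','handle'): c=at_z('top',q(o2,5,[(105,160)]),.075)[0,:2]
        m=(X[:,2]>z0)&(X[:,2]<z1)&(np.linalg.norm(X[:,:2]-c,axis=1)<r)&(D.ravel()>0)
        P=X[m]
        if len(P)>5: print(n,nm,m.sum(),np.round(P.mean(0),4),cv2.minAreaRect((P[:,:2]*1000).astype(np.float32)))
    for nm,c in(('near R',(.52,-.15)),):
        m=(np.abs(X[:,1]+.17)<.12)&(X[:,0]>.3)&(X[:,0]<.7)&(X[:,2]>.12)&(X[:,2]<.45)
        P=X[m]; print(n,'tall stuff',len(P),P.min(0) if len(P) else '',P.max(0) if len(P) else '')
E
python3 loc.py
```

```text
L [0.4744 0.0217] edges [45.4 71.8 45.6 71.6] long ax deg 0.1
R [ 0.5205 -0.1591] edges [47.7 73.  45.9 72.3] long ax deg -9.3
stand [0.5006 0.2558] edges [51.2 71.8 49.3 68.2] long ax deg -19.9
handletop [0.5012 0.2579] edges [13.6 21.4 13.9 21.5] long ax deg -15.6
gaps [[ 0.475   0.0207  0.09  ]
 [ 0.5207 -0.1603  0.09  ]]
guard far/near ends [[0.5237 0.2485 0.08  ]
 [0.4816 0.2654 0.08  ]]
top L 567 [0.475  0.0228 0.0912] ((475.2286376953125, 22.606233596801758), (72.421142578125, 45.87053680419922), 1.0531365871429443)
top R 582 [ 0.5204 -0.1584  0.091 ] ((530.8286743164062, -160.81137084960938), (47.984718322753906, 93.69678497314453), 79.54685974121094)
top stand 295 [0.4986 0.2554 0.0759] ((501.7646484375, 259.7981262207031), (50.9672737121582, 70.75448608398438), 71.01435852050781)
top handle 108 [0.4999 0.2584 0.1398] ((501.7265625, 259.7579040527344), (16.315143585205078, 26.05401039123535), 71.53971099853516)
top tall stuff 4353 [ 0.58556519 -0.28989373  0.12004577] [ 0.69994794 -0.13183031  0.33696173]
scene L 608 [0.4704 0.0183 0.0885] ((470.8848876953125, 19.325885772705078), (72.08663177490234, 48.14670181274414), 0.8409669399261475)
scene R 825 [ 0.5171 -0.162   0.0889] ((528.2377319335938, -163.41368103027344), (48.47608184814453, 96.34899139404297), 79.00875854492188)
scene stand 315 [0.493  0.2506 0.0738] ((497.27313232421875, 257.2706604003906), (54.18960189819336, 69.78671264648438), 70.23602294921875)
scene handle 118 [0.4951 0.2532 0.1345] ((496.44287109375, 255.27821350097656), (17.073841094970703, 25.777315139770508), 68.7803955078125)
scene tall stuff 6280 [ 0.58203347 -0.28998196  0.12004456] [ 0.69995922 -0.13747174  0.33450014]
```

```bash
cat >> h.py <<'E'
from scipy.spatial.transform import Rotation as Ro
def go(p,yaw=None):
    "p target TCP, yaw = deg of tool x axis modulo 180"
    s=robot.sense(); R=Ro.from_rotvec(s['ee_rot']).as_matrix(); d=R.T@(np.array(p)-s['ee_pos'])
    y=np.degrees(np.arctan2(R[1,0],R[0,0])); print('yaw(tool x)',round(y,2),'tilt',np.round(R[:2,2],4),'pos',s['ee_pos'].round(4))
    print('tool shift units',np.round(d/.025,2))
    if yaw is not None:
        dy=(yaw-y+90)%180-90; print('turn z units',round(-dy/8,2))
E
python3 - <<'E'
from h import *
go((.499,.2575,.225),-19.5)
for n,t in(('top','t0'),('scene','s0')):
    D=np.load(f'pics/{t}.npy'); v,u=np.mgrid[0:400,0:640]; o,d=ray(n,np.c_[u.ravel(),v.ravel()]); X=o+d*D.ravel()[:,None]
    m=(X[:,2]>.083)&(X[:,2]<.097)&(np.abs(X[:,0]-.52)<.045)&(np.abs(X[:,1]+.16)<.06)
    a=m.reshape(400,640).astype(np.uint8); a=cv2.morphologyEx(a,cv2.MORPH_OPEN,np.ones((5,5))); P=X[a.ravel()>0]; print(cv2.minAreaRect((P[:,:2]*1000).astype(np.float32)))
E
```

```text
yaw(tool x) 160.13 tilt [-0.0009 -0.0014] pos [0.1952 0.5403 0.2248]
tool shift units [-15.28  -6.51  -0.  ]
turn z units -0.05
((520.5762939453125, -159.21261596679688), (47.14234161376953, 71.81359100341797), 80.8854751586914)
((518.17919921875, -160.9520263671875), (47.51780700683594, 75.37995910644531), 80.87499237060547)
```

>>> arm_command(moves=[[0,0,0,-1,-0.43,0,1],[0,0,0,-1,-0.43,0,1],[0,0,0,-1,-0.43,0,1],[0,0,0,-1,-0.43,0,1],[0,0,0,-1,-0.43,0,1]], grip_force=30)

```text
time: 0.6
ee_pos: [0.2952, 0.4467, 0.2251]
ee_rot: [-0.542, -3.094, 0.001]
wrist_force: [0.5, -0.1, -0.5]
grip_width: 0.0917
grasp_force: 0.0
```

>>> arm_command(moves=[[0,0,0,-1,-0.43,0,1],[0,0,0,-1,-0.43,0,1],[0,0,0,-1,-0.43,0,1],[0,0,0,-1,-0.43,0,1],[0,0,0,-1,-0.43,0,1]])

```text
time: 1.1
ee_pos: [0.3945, 0.3537, 0.2252]
ee_rot: [-0.542, -3.094, 0.001]
wrist_force: [-0.0, 0.4, 0.7]
grip_width: 0.092
grasp_force: 0.0
```

>>> arm_command(moves=[[0,0,0,-1,-0.43,0,1],[0,0,0,-1,-0.43,0,1],[0,0,0,-1,-0.43,0,1],[0,0,0,-1,-0.43,0,1],[0,0,0,-1,-0.43,0,1]])

```text
time: 1.6
ee_pos: [0.4937, 0.2607, 0.2251]
ee_rot: [-0.542, -3.094, 0.001]
wrist_force: [-0.4, 0.3, -0.4]
grip_width: 0.092
grasp_force: 0.0
```

>>> arm_command(moves=[[0,0,-0.05,-0.28,-0.06,0,1],[0,0,0,0,0,0,1],[0,0,0,0,0,0,1],[0,0,0,0,0,0,1],[0,0,0,0,0,0,1]])

```text
time: 2.1
ee_pos: [0.4987, 0.2586, 0.2256]
ee_rot: [-0.529, -3.097, -0.0]
wrist_force: [1.0, 0.3, 0.3]
grip_width: 0.0921
grasp_force: 0.0
```

```bash
python3 - <<'E'
from h import *
go((.499,.2575,.103),-19.5); print(robot.sense()['wrist_force'])
shot('scene','s1'); shot('top','t1')
crop('s1',215,60,335,200,'c4',4); crop('t1',200,150,320,250,'c5',4)
a=cv2.imread('pics/c4.png');b=cv2.imread('pics/c5.png');m=np.zeros((560,800,3),np.uint8)
m[:560,:320]=a[:560,80:400];m[:400,320:800]=b;cv2.imwrite('pics/m3.png',m)
E
```

```text
yaw(tool x) 160.61 tilt [-0.0002  0.0001] pos [0.4987 0.2586 0.2256]
tool shift units [-0.03 -0.04  4.9 ]
turn z units 0.01
[1.01474454 0.32514344 0.34571632]
```

View pics/m3.png

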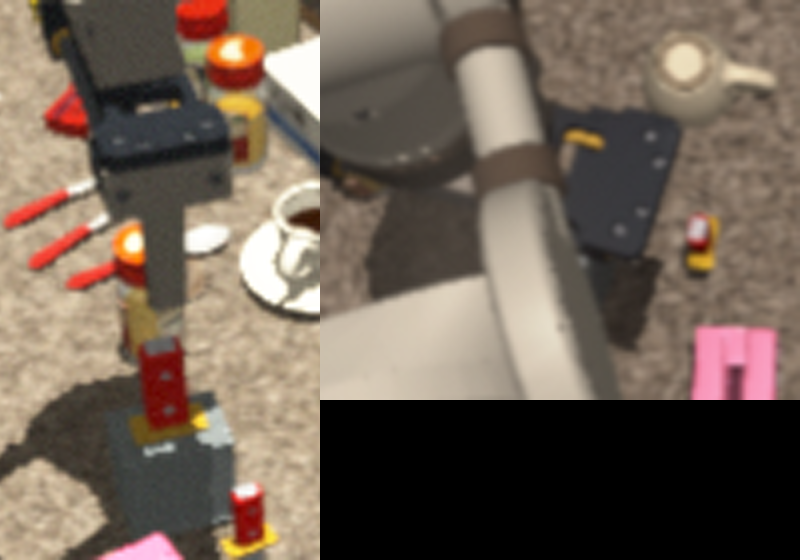

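The open fingers straddle the handle in the scene view (crop around (165,330)). I'm narrowing the opening and descending.

>>> arm_command(moves=[[0,0,0,0,0,0.5,0.5],[0,0,0,0,0,0.5,0.5],[0,0,0,0,0,0.9,0.5],[0,0,0,0,0,0.9,0.5],[0,0,0,0,0,0.5,0.5]])

```text
time: 2.7
ee_pos: [0.4975, 0.2573, 0.1397]
ee_rot: [-0.531, -3.092, 0.003]
wrist_force: [-0.2, -0.4, 0.8]
grip_width: 0.0541
grasp_force: 0.0
```

>>> arm_command(moves=[[0,0,0,0,0,0.6,0.5],[0,0,0,0,0,0.6,0.5],[0,0,0,0,0,0.4,0.5],[0,0,0,0,0,0,0.5],[0,0,0,0,0,0,0.5]])

```text
time: 3.2
ee_pos: [0.4997, 0.2579, 0.1034]
ee_rot: [0.531, 3.096, 0.0]
wrist_force: [-0.5, -0.4, -0.5]
grip_width: 0.046
grasp_force: 0.0
```

>>> arm_command(moves=[[0,0,0,0,0,0,0],[0,0,0,0,0,0,0],[0,0,0,0,0,0,0],[0,0,0,0,0,0,0],[0,0,0,0,0,0,0]])

```text
time: 3.7
ee_pos: [0.4996, 0.2579, 0.1035]
ee_rot: [0.531, 3.096, 0.001]
wrist_force: [-0.6, -0.2, 1.6]
grip_width: 0.0156
grasp_force: 30.0
```

>>> arm_command(moves=[[0,0,0,0,0,0,0],[0,0,0,0,0,0,0],[0,0,0,0,0,0,0],[0,0,0,0,0,0,0],[0,0,0,0,0,0,0]])

```text
time: 4.2
ee_pos: [0.4996, 0.258, 0.1034]
ee_rot: [0.531, 3.096, 0.001]
wrist_force: [-0.3, 0.5, 3.3]
grip_width: 0.0161
grasp_force: 30.0
```

>>> arm_command(moves=[[0,0,0,0,0,-0.5,0],[0,0,0,0,0,-1,0],[0,0,0,0,0,-1,0],[0,0,0,0,0,-1,0],[0,0,0,0,0,-1,0]])

```text
time: 4.7
ee_pos: [0.4989, 0.2577, 0.2166]
ee_rot: [-0.531, -3.096, 0.001]
wrist_force: [0.3, 0.1, -0.8]
grip_width: 0.0158
grasp_force: 30.0
```

>>> arm_command(moves=[[0,0,0,0,0,0,0],[0,0,0,0,0,0,0],[0,0,0,0,0,0,0],[0,0,0,0,0,0,0],[0,0,0,0,0,0,0]])

```text
time: 5.2
ee_pos: [0.4987, 0.2576, 0.2143]
ee_rot: [-0.531, -3.094, 0.002]
wrist_force: [0.9, 0.2, -1.6]
grip_width: 0.016
grasp_force: 30.0
```

```bash
python3 - <<'E'
from h import *
go((.4735,.0205,.215),.8); print(robot.sense()['wrist_force'],robot.sense()['grasp_force'])
E
```

```text
yaw(tool x) 160.53 tilt [-0.0023 -0.0006] pos [0.4987 0.2576 0.2143]
tool shift units [-2.21 -9.28 -0.02]
turn z units -2.53
[ 0.88728732  0.22360533 -1.56779696] 29.999825656414032
```

>>> arm_command(moves=[[0,0,0,-0.22,-0.93,0,0],[0,0,0,-0.22,-0.93,0,0],[0,0,0,-0.22,-0.93,0,0],[0,0,0,-0.22,-0.93,0,0],[0,0,0,-0.22,-0.93,0,0]])

```text
time: 5.7
ee_pos: [0.4861, 0.1382, 0.215]
ee_rot: [-0.531, -3.096, 0.0]
wrist_force: [0.9, 0.1, -0.5]
grip_width: 0.0157
grasp_force: 30.0
```

>>> arm_command(moves=[[0,0,0,-0.22,-0.93,0,0],[0,0,0,-0.22,-0.93,0,0],[0,0,0,-0.22,-0.93,0,0],[0,0,0,-0.22,-0.93,0,0],[0,0,0,-0.22,-0.93,0,0]])

```text
time: 6.2
ee_pos: [0.4733, 0.0194, 0.2151]
ee_rot: [-0.531, -3.096, 0.0]
wrist_force: [0.7, 0.3, -1.5]
grip_width: 0.0159
grasp_force: 30.0
```

>>> arm_command(moves=[[0,0,-0.63,0,0,0,0],[0,0,-0.63,0,0,0,0],[0,0,-0.63,0,0,0,0],[0,0,-0.64,0,0,0,0],[0,0,0,0,0,0,0]])

```text
time: 6.7
ee_pos: [0.4735, 0.0203, 0.2152]
ee_rot: [0.021, -3.141, -0.0]
wrist_force: [-0.4, -0.1, -1.8]
grip_width: 0.0158
grasp_force: 30.0
```

>>> arm_command(moves=[[0,0,0,0,0,0,0],[0,0,0,0,0,0,0],[0,0,0,0,0,0,0],[0,0,0,0,0,0,0],[0,0,0,0,0,0,0]])

```text
time: 7.2
ee_pos: [0.4737, 0.0203, 0.2156]
ee_rot: [-0.021, 3.142, -0.0]
wrist_force: [-0.5, 0.5, -1.2]
grip_width: 0.0154
grasp_force: 30.0
```

```bash
python3 - <<'E'
from h import *
go((.4735,.0205,.19),.8)
shot('scene','s2'); shot('top','t2')
crop('s2',290,150,390,270,'c6',5); crop('t2',310,160,420,260,'c7',4)
a=cv2.imread('pics/c6.png')[:600,:];b=cv2.imread('pics/c7.png');m=np.zeros((600,800,3),np.uint8)
m[:600,:420]=a[:,:420];m[:400,420:800]=b[:,:380];cv2.imwrite('pics/m4.png',m)
E
```

```text
yaw(tool x) -179.24 tilt [ 0. -0.] pos [0.4737 0.0203 0.2156]
tool shift units [0.01 0.01 1.02]
turn z units -0.01
```

View pics/m4.png

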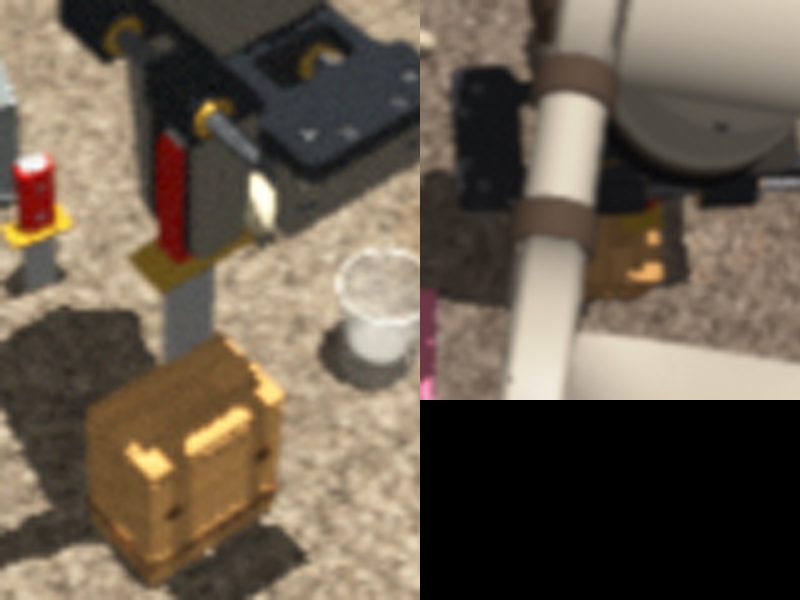

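The scene crop shows the gauge above the block: its blade end at crop (163..212, ~350), guard corners at (132,258) and (168,290). I'm projecting the model to get the gauge-to-block offset in this one camera.

```bash
cat > chk.py <<'E'
from h import *
from loc import q
E
python3 - <<'E'
from h import *
m=robot.camera_model('scene');T=np.array(m['T']);K=np.array([[m['fx'],0,m['cx']],[0,m['fy'],m['cy']],[0,0,1.]])
def proj(P):
    C=np.linalg.inv(T)@np.c_[P,np.ones(len(P))].T
    p,_=cv2.projectPoints(C[:3].T.copy(),np.zeros(3),np.zeros(3),K,np.array(m['dist'],float)); return p.reshape(-1,2)
c=np.array([.4737,.0203]); a=np.radians(.8); R=np.array([[np.cos(a),-np.sin(a)],[np.sin(a),np.cos(a)]])
def box(c,hx,hy,z): return np.array([[*(c+R@[sx*hx,sy*hy]),z] for sx,sy in((-1,-1),(-1,1),(1,1),(1,-1))])
def cr(p): return np.round((p-[290,150]+.5)*5-.5,0).tolist()
print('guard bottom',cr(proj(box(c,.023,.011,.1876)))); print('guard top',cr(proj(box(c,.023,.011,.1926))))
print('tip',cr(proj(box(c,.012,.002,.1276))))
print('block top @TCP',cr(proj(box(c,.036,.023,.09))))
# block top via depth of the scene picture, original
im=cv2.imread('pics/s0.png'); 
crop('s0',290,200,390,280,'c8',6)
b=cv2.imread('pics/c6.png'); 
e=cv2.resize(cv2.imread('pics/s2.png')[190:255,300:360],None,fx=9,fy=9,interpolation=cv2.INTER_CUBIC)
e=cv2.convertScaleAbs(e,alpha=1.6); f=cv2.imread('pics/c8.png')[:480,60:310]
M=np.zeros((585,800,3),np.uint8); M[:,:540]=e; M[:480,545:795]=f; cv2.imwrite('pics/m5.png',M)
E
```

```text
guard bottom [[162.0, 292.0], [127.0, 257.0], [220.0, 204.0], [255.0, 237.0]]
guard top [[162.0, 284.0], [127.0, 249.0], [220.0, 195.0], [255.0, 229.0]]
tip [[168.0, 360.0], [162.0, 354.0], [208.0, 326.0], [214.0, 332.0]]
block top @TCP [[153.0, 476.0], [87.0, 404.0], [219.0, 324.0], [287.0, 391.0]]
```

View pics/m5.png

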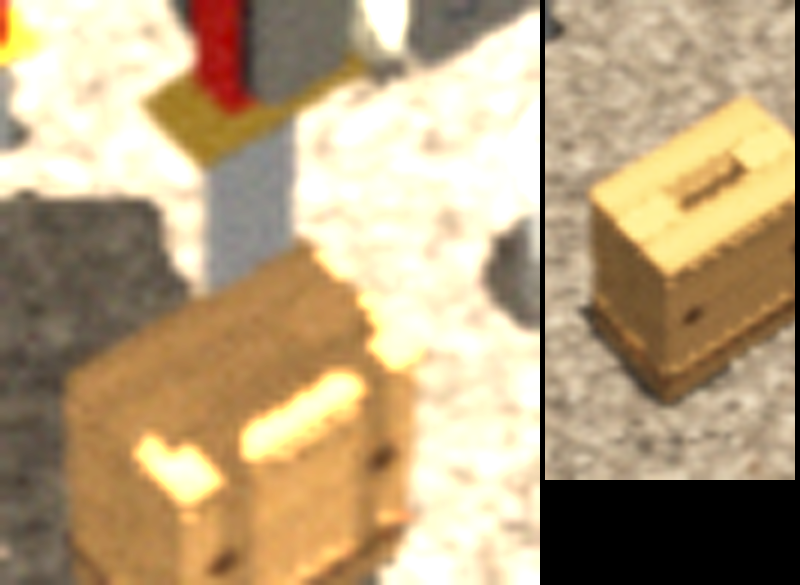

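The gauge lines up with the block to about 1.5 mm in this view, inside the clearances. I'm lowering the grip to 15 N so slipping acts as a force fuse, nudging slightly and descending to just above the mouth.

>>> arm_command(moves=[[0,0,0,0.03,-0.02,0.4,0],[0,0,0,0,0,0.4,0],[0,0,0,0,0,0.4,0],[0,0,0,0,0,0.1,0],[0,0,0,0,0,0,0]], grip_force=15)

```text
time: 7.8
ee_pos: [0.4724, 0.0199, 0.1821]
ee_rot: [0.021, -3.14, -0.001]
wrist_force: [-0.1, -0.1, -0.7]
grip_width: 0.0159
grasp_force: 15.0
```

>>> arm_command(moves=[[0,0,0,0,0,0.06,0],[0,0,0,0,0,0.06,0],[0,0,0,0,0,0.06,0],[0,0,0,0,0,0.04,0],[0,0,0,0,0,0,0]])

```text
time: 8.3
ee_pos: [0.4729, 0.0198, 0.1775]
ee_rot: [0.021, -3.141, -0.0]
wrist_force: [-0.2, 0.5, -0.7]
grip_width: 0.016
grasp_force: 15.0
```

>>> arm_command(moves=[[0,0,0,0,0,0.04,0],[0,0,0,0,0,0.04,0],[0,0,0,0,0,0.04,0],[0,0,0,0,0,0,0],[0,0,0,0,0,0,0]])

```text
time: 8.8
ee_pos: [0.473, 0.0198, 0.1746]
ee_rot: [0.021, -3.141, 0.0]
wrist_force: [-0.8, 0.5, -1.2]
grip_width: 0.0161
grasp_force: 15.0
```

>>> arm_command(moves=[[0,0,0,0,0,0.04,0],[0,0,0,0,0,0.04,0],[0,0,0,0,0,0.04,0],[0,0,0,0,0,0,0],[0,0,0,0,0,0,0]])

```text
time: 9.3
ee_pos: [0.473, 0.0198, 0.1716]
ee_rot: [0.021, -3.141, -0.0]
wrist_force: [-0.2, 1.4, -0.9]
grip_width: 0.0162
grasp_force: 15.0
```

>>> arm_command(moves=[[0,0,0,0,0,0.04,0],[0,0,0,0,0,0.04,0],[0,0,0,0,0,0.04,0],[0,0,0,0,0,0,0],[0,0,0,0,0,0,0]])

```text
time: 9.8
ee_pos: [0.473, 0.0198, 0.1685]
ee_rot: [0.021, -3.141, 0.0]
wrist_force: [0.6, -0.2, -1.3]
grip_width: 0.0156
grasp_force: 15.0
```

The tip is about 9 mm down with no resistance. Continuing.

>>> arm_command(moves=[[0,0,0,0,0,0.06,0],[0,0,0,0,0,0.06,0],[0,0,0,0,0,0.06,0],[0,0,0,0,0,0.06,0],[0,0,0,0,0,0,0]])

```text
time: 10.3
ee_pos: [0.4728, 0.0198, 0.1623]
ee_rot: [0.021, -3.141, -0.0]
wrist_force: [0.4, 0.1, -1.8]
grip_width: 0.016
grasp_force: 15.0
```

>>> arm_command(moves=[[0,0,0,0,0,0.05,0],[0,0,0,0,0,0.05,0],[0,0,0,0,0,0.05,0],[0,0,0,0,0,0,0],[0,0,0,0,0,0,0]])

```text
time: 10.8
ee_pos: [0.473, 0.0198, 0.1588]
ee_rot: [0.021, -3.141, 0.0]
wrist_force: [1.1, 0.1, -0.0]
grip_width: 0.0164
grasp_force: 15.0
```

Depth is about 19 mm. From here I'll use 3 mm steps.

>>> arm_command(moves=[[0,0,0,0,0,0.05,0],[0,0,0,0,0,0.05,0],[0,0,0,0,0,0.02,0],[0,0,0,0,0,0,0],[0,0,0,0,0,0,0]])

```text
time: 11.3
ee_pos: [0.473, 0.0198, 0.1559]
ee_rot: [-0.021, 3.142, 0.0]
wrist_force: [1.3, -0.0, -1.1]
grip_width: 0.0158
grasp_force: 15.0
```

>>> arm_command(moves=[[0,0,0,0,0,0.05,0],[0,0,0,0,0,0.05,0],[0,0,0,0,0,0.02,0],[0,0,0,0,0,0,0],[0,0,0,0,0,0,0]])

```text
time: 11.8
ee_pos: [0.473, 0.0198, 0.1529]
ee_rot: [-0.021, 3.142, -0.0]
wrist_force: [0.5, 0.2, -0.7]
grip_width: 0.016
grasp_force: 15.0
```

>>> arm_command(moves=[[0,0,0,0,0,0.05,0],[0,0,0,0,0,0.05,0],[0,0,0,0,0,0.02,0],[0,0,0,0,0,0,0],[0,0,0,0,0,0,0]])

```text
time: 12.3
ee_pos: [0.473, 0.0198, 0.1499]
ee_rot: [0.021, -3.142, 0.0]
wrist_force: [0.1, 1.0, -0.7]
grip_width: 0.0158
grasp_force: 15.0
```

>>> arm_command(moves=[[0,0,0,0,0,0.05,0],[0,0,0,0,0,0.05,0],[0,0,0,0,0,0.02,0],[0,0,0,0,0,0,0],[0,0,0,0,0,0,0]])

```text
time: 12.8
ee_pos: [0.473, 0.0198, 0.1468]
ee_rot: [0.021, -3.141, -0.0]
wrist_force: [-0.0, -1.0, -1.6]
grip_width: 0.0162
grasp_force: 15.0
```

>>> arm_command(moves=[[0,0,0,0,0,0.05,0],[0,0,0,0,0,0.05,0],[0,0,0,0,0,0.02,0],[0,0,0,0,0,0,0],[0,0,0,0,0,0,0]])

```text
time: 13.3
ee_pos: [0.473, 0.0198, 0.1438]
ee_rot: [0.021, -3.141, -0.0]
wrist_force: [0.1, -0.4, -0.4]
grip_width: 0.0159
grasp_force: 15.0
```

>>> arm_command(moves=[[0,0,0,0,0,0.05,0],[0,0,0,0,0,0.05,0],[0,0,0,0,0,0.02,0],[0,0,0,0,0,0,0],[0,0,0,0,0,0,0]])

```text
time: 13.8
ee_pos: [0.473, 0.0198, 0.1408]
ee_rot: [0.021, -3.142, 0.0]
wrist_force: [0.3, -0.0, -0.7]
grip_width: 0.0159
grasp_force: 15.0
```

It's at 37 mm with no jam, so this looks like the free block. I'll take it home to be sure.

>>> arm_command(moves=[[0,0,0,0,0,0.16,0],[0,0,0,0,0,0.16,0],[0,0,0,0,0,0.16,0],[0,0,0,0,0,0.16,0],[0,0,0,0,0,0.06,0]])

```text
time: 14.3
ee_pos: [0.4726, 0.0199, 0.1226]
ee_rot: [0.021, -3.14, -0.0]
wrist_force: [0.2, 0.6, -1.3]
grip_width: 0.0161
grasp_force: 15.0
```

>>> arm_command(moves=[[0,0,0,0,0,0.04,0],[0,0,0,0,0,0.04,0],[0,0,0,0,0,0.04,0],[0,0,0,0,0,0,0],[0,0,0,0,0,0,0]])

```text
time: 14.8
ee_pos: [0.4731, 0.0198, 0.1204]
ee_rot: [-0.021, 3.141, -0.0]
wrist_force: [0.2, 0.4, -2.0]
grip_width: 0.0161
grasp_force: 15.0
```

>>> arm_command(moves=[[0,0,0,0,0,0.04,0],[0,0,0,0,0,0.04,0],[0,0,0,0,0,0,0],[0,0,0,0,0,0,0],[0,0,0,0,0,0,0]])

```text
time: 15.3
ee_pos: [0.4731, 0.0198, 0.1185]
ee_rot: [-0.021, 3.141, -0.0]
wrist_force: [-0.6, -0.2, -0.5]
grip_width: 0.0161
grasp_force: 15.0
```

It's free and within about 0.5 mm of home. I'm lifting out and going to the other block.

>>> arm_command(moves=[[0,0,0,0,0,-0.7,0],[0,0,0,0,0,-0.8,0],[0,0,0,0,0,-0.8,0],[0,0,0,0,0,-0.8,0],[0,0,0,0,0,-0.8,0]])

```text
time: 15.8
ee_pos: [0.4728, 0.0199, 0.2165]
ee_rot: [0.021, -3.141, -0.0]
wrist_force: [-0.3, -0.5, -1.0]
grip_width: 0.0155
grasp_force: 15.0
```

>>> arm_command(moves=[[0,0,0,0,0,0,0],[0,0,0,0,0,0,0],[0,0,0,0,0,0,0],[0,0,0,0,0,0,0],[0,0,0,0,0,0,0]])

```text
time: 16.3
ee_pos: [0.4725, 0.0199, 0.2149]
ee_rot: [0.021, -3.14, -0.001]
wrist_force: [0.2, 0.1, -1.0]
grip_width: 0.0158
grasp_force: 15.0
```

```bash
python3 - <<'E'
from h import *
go((.5193,-.1611,.215),-9.2)
E
```

```text
yaw(tool x) -179.23 tilt [-0.0017  0.0004] pos [0.4725 0.0199 0.2149]
tool shift units [-1.78 -7.26 -0.01]
turn z units 1.25
```

>>> arm_command(moves=[[0,0,0,-0.22,-0.91,0,0],[0,0,0,-0.22,-0.91,0,0],[0,0,0,-0.22,-0.91,0,0],[0,0,0,-0.22,-0.91,0,0],[0,0,0,-0.22,-0.91,0,0]])

```text
time: 16.8
ee_pos: [0.502, -0.0944, 0.2154]
ee_rot: [0.021, -3.141, -0.0]
wrist_force: [-0.4, 0.7, -1.2]
grip_width: 0.0159
grasp_force: 15.0
```

>>> arm_command(moves=[[0,0,0,-0.22,-0.91,0,0],[0,0,0,-0.22,-0.91,0,0],[0,0,0,-0.22,-0.89,0,0],[0,0,0.62,0,0,0,0],[0,0,0.62,0,0,0,0]])

```text
time: 17.3
ee_pos: [0.5193, -0.1618, 0.2152]
ee_rot: [-0.258, -3.13, -0.001]
wrist_force: [-0.1, 0.3, -1.0]
grip_width: 0.0164
grasp_force: 15.0
```

>>> arm_command(moves=[[0,0,0,0,0,0,0],[0,0,0,0,0,0,0],[0,0,0,0,0,0,0],[0,0,0,0,0,0,0],[0,0,0,0,0,0,0]])

```text
time: 17.8
ee_pos: [0.5194, -0.161, 0.2159]
ee_rot: [0.25, 3.132, -0.0]
wrist_force: [0.3, 0.5, -1.9]
grip_width: 0.0162
grasp_force: 15.0
```

```bash
cat > ov.py <<'E'
from h import *
def overlay(img,c,yaw,z,out,u0,v0,u1,v1,s,bc):
    m=robot.camera_model('scene');T=np.array(m['T']);K=np.array([[m['fx'],0,m['cx']],[0,m['fy'],m['cy']],[0,0,1.]])
    def proj(P):
        C=np.linalg.inv(T)@np.c_[P,np.ones(len(P))].T
        p,_=cv2.projectPoints(C[:3].T.copy(),np.zeros(3),np.zeros(3),K,np.array(m['dist'],float)); return p.reshape(-1,2)
    a=np.radians(yaw); R=np.array([[np.cos(a),-np.sin(a)],[np.sin(a),np.cos(a)]])
    box=lambda c,hx,hy,z:np.array([[*(np.array(c)+R@[sx*hx,sy*hy]),z] for sx,sy in((-1,-1),(-1,1),(1,1),(1,-1))])
    g=z+.008-.036
    im=cv2.resize(cv2.imread(img)[v0:v1,u0:u1],None,fx=s,fy=s,interpolation=cv2.INTER_CUBIC); im=cv2.convertScaleAbs(im,alpha=1.4)
    for P,col in((box(c,.023,.011,g),(255,0,255)),(box(c,.012,.002,g-.06),(255,0,0)),(box(bc,.036,.023,.09),(0,255,0))):
        cv2.polylines(im,[np.int32(np.round((proj(P)-[u0,v0]+.5)*s-.5))],True,col,1)
    cv2.imwrite(out,im)
E
python3 - <<'E'
from ov import *
go((.5193,-.1611,.215),-9.2); p=robot.sense()['ee_pos']
shot('scene','s3')
overlay('pics/s3.png',p[:2],-9.2,p[2],'pics/m6.png',350,200,440,320,5,(.5193,-.1611))
a=cv2.imread('pics/m6.png');print(a.shape)
E
```

```text
yaw(tool x) 170.89 tilt [ 0. -0.] pos [ 0.5194 -0.161   0.2159]
tool shift units [ 0.   -0.01  0.03]
turn z units 0.01
(600, 450, 3)
```

View pics/m6.png

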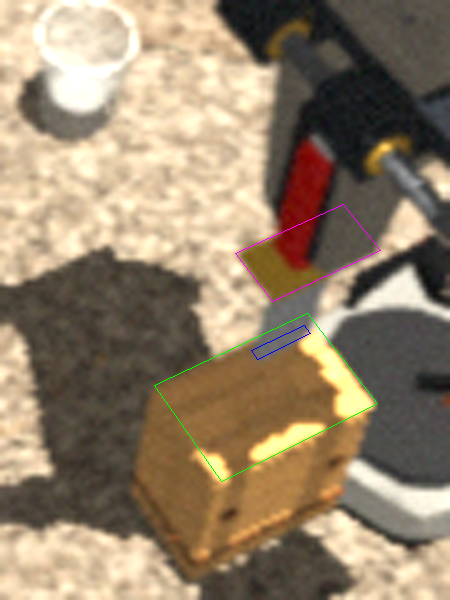

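The overlay shows the gauge and the block's top outline agreeing with the model to under 1 px. That is the same small bias as at the first block, which fitted. Descending.

>>> arm_command(moves=[[0,0,0,0,0,0.4,0],[0,0,0,0,0,0.4,0],[0,0,0,0,0,0.4,0],[0,0,0,0,0,0.12,0],[0,0,0,0,0,0,0]])

```text
time: 18.35
ee_pos: [0.5188, -0.1608, 0.1817]
ee_rot: [-0.25, -3.13, -0.001]
wrist_force: [0.1, 1.1, -0.9]
grip_width: 0.0159
grasp_force: 15.0
```

>>> arm_command(moves=[[0,0,0,0,0,0.06,0],[0,0,0,0,0,0.06,0],[0,0,0,0,0,0.06,0],[0,0,0,0,0,0.04,0],[0,0,0,0,0,0,0]])

```text
time: 18.85
ee_pos: [0.5194, -0.1611, 0.1773]
ee_rot: [-0.251, -3.131, -0.0]
wrist_force: [0.1, 0.0, -0.4]
grip_width: 0.0155
grasp_force: 15.0
```

>>> arm_command(moves=[[0,0,0,0,0,0.04,0],[0,0,0,0,0,0.04,0],[0,0,0,0,0,0.04,0],[0,0,0,0,0,0,0],[0,0,0,0,0,0,0]])

```text
time: 19.35
ee_pos: [0.5194, -0.1611, 0.1743]
ee_rot: [-0.251, -3.132, -0.0]
wrist_force: [-0.2, 0.0, -1.6]
grip_width: 0.0159
grasp_force: 15.0
```

>>> arm_command(moves=[[0,0,0,0,0,0.04,0],[0,0,0,0,0,0.04,0],[0,0,0,0,0,0.04,0],[0,0,0,0,0,0,0],[0,0,0,0,0,0,0]])

```text
time: 19.85
ee_pos: [0.5194, -0.161, 0.1712]
ee_rot: [-0.251, -3.131, -0.0]
wrist_force: [0.2, 0.6, -0.2]
grip_width: 0.0159
grasp_force: 15.0
```

>>> arm_command(moves=[[0,0,0,0,0,0.04,0],[0,0,0,0,0,0.04,0],[0,0,0,0,0,0.04,0],[0,0,0,0,0,0,0],[0,0,0,0,0,0,0]])

```text
time: 20.35
ee_pos: [0.5194, -0.161, 0.1682]
ee_rot: [-0.251, -3.131, -0.0]
wrist_force: [-0.1, 1.5, -0.9]
grip_width: 0.0159
grasp_force: 15.0
```

The blade is in the gap, about 10 mm down. I'm taking 6 mm more, then 3 mm steps.

>>> arm_command(moves=[[0,0,0,0,0,0.06,0],[0,0,0,0,0,0.06,0],[0,0,0,0,0,0.06,0],[0,0,0,0,0,0.06,0],[0,0,0,0,0,0,0]])

```text
time: 20.85
ee_pos: [0.5193, -0.161, 0.162]
ee_rot: [-0.251, -3.131, -0.0]
wrist_force: [1.5, 0.8, -0.9]
grip_width: 0.0162
grasp_force: 15.0
```

>>> arm_command(moves=[[0,0,0,0,0,0.04,0],[0,0,0,0,0,0.04,0],[0,0,0,0,0,0.04,0],[0,0,0,0,0,0,0],[0,0,0,0,0,0,0]])

```text
time: 21.35
ee_pos: [0.5195, -0.161, 0.1592]
ee_rot: [0.251, 3.132, 0.0]
wrist_force: [0.6, 1.3, -1.1]
grip_width: 0.0157
grasp_force: 15.0
```

>>> arm_command(moves=[[0,0,0,0,0,0.04,0],[0,0,0,0,0,0.04,0],[0,0,0,0,0,0.04,0],[0,0,0,0,0,0,0],[0,0,0,0,0,0,0]])

```text
time: 21.85
ee_pos: [0.5194, -0.161, 0.1562]
ee_rot: [-0.251, -3.132, -0.0]
wrist_force: [0.8, 2.1, -0.4]
grip_width: 0.0159
grasp_force: 15.0
```

>>> arm_command(moves=[[0,0,0,0,0,0.04,0],[0,0,0,0,0,0.04,0],[0,0,0,0,0,0.04,0],[0,0,0,0,0,0,0],[0,0,0,0,0,0,0]])

```text
time: 22.35
ee_pos: [0.5194, -0.161, 0.1532]
ee_rot: [-0.251, -3.132, -0.0]
wrist_force: [0.6, 2.4, -1.4]
grip_width: 0.0159
grasp_force: 15.0
```

>>> arm_command(moves=[[0,0,0,0,0,0.04,0],[0,0,0,0,0,0.04,0],[0,0,0,0,0,0.04,0],[0,0,0,0,0,0,0],[0,0,0,0,0,0,0]])

```text
time: 22.85
ee_pos: [0.5194, -0.161, 0.1502]
ee_rot: [-0.251, -3.132, -0.0]
wrist_force: [1.5, 2.4, -0.9]
grip_width: 0.016
grasp_force: 15.0
```

>>> arm_command(moves=[[0,0,0,0,0.02,0.04,0],[0,0,0,0,0,0.04,0],[0,0,0,0,0,0.04,0],[0,0,0,0,0,0,0],[0,0,0,0,0,0,0]])

```text
time: 23.35
ee_pos: [0.5196, -0.1609, 0.1478]
ee_rot: [0.251, 3.131, -0.001]
wrist_force: [-0.8, 1.9, 4.0]
grip_width: 0.0156
grasp_force: 15.0
```

That's the jam, with about 5 N at roughly 30 mm down. I'm pressing 1 mm more and holding.

>>> arm_command(moves=[[0,0,0,0,0,0.04,0],[0,0,0,0,0,0,0],[0,0,0,0,0,0,0],[0,0,0,0,0,0,0],[0,0,0,0,0,0,0]])

```text
time: 23.85
ee_pos: [0.5197, -0.1609, 0.1469]
ee_rot: [0.25, 3.131, -0.001]
wrist_force: [-1.4, 0.4, 6.0]
grip_width: 0.0156
grasp_force: 15.0
```

>>> arm_command(moves=[[0,0,0,0,0,0,0],[0,0,0,0,0,0,0],[0,0,0,0,0,0,0],[0,0,0,0,0,0,0],[0,0,0,0,0,0,0]])

```text
time: 24.35
ee_pos: [0.5197, -0.1609, 0.1469]
ee_rot: [0.25, 3.131, -0.001]
wrist_force: [-1.8, 1.7, 5.9]
grip_width: 0.0159
grasp_force: 15.0
```

The jam is confirmed: steady at about 7 N and about 31 mm deep. So this block is swollen. I'm withdrawing and going back to the first block.

>>> arm_command(moves=[[0,0,0,0,0,-0.5,0],[0,0,0,0,0,-0.8,0],[0,0,0,0,0,-0.8,0],[0,0,0,0,0,-0.64,0],[0,0,0,0,0,0,0]])

```text
time: 24.85
ee_pos: [0.5208, -0.1616, 0.2176]
ee_rot: [0.25, 3.127, -0.004]
wrist_force: [0.2, -0.2, -0.4]
grip_width: 0.016
grasp_force: 15.0
```

>>> arm_command(moves=[[0,0,-0.62,0,0,0,0],[0,0,-0.62,0,0,0,0],[0,0,0,0,0,0,0],[0,0,0,0,0,0,0],[0,0,0,0,0,0,0]])

```text
time: 25.35
ee_pos: [0.5193, -0.1606, 0.2144]
ee_rot: [0.019, -3.141, -0.0]
wrist_force: [0.2, -0.6, -1.6]
grip_width: 0.0156
grasp_force: 15.0
```

```bash
python3 - <<'E'
from h import *
go((.4729,.0198,.215),.8)
E
```

```text
yaw(tool x) -179.31 tilt [-0.0007  0.0003] pos [ 0.5193 -0.1606  0.2144]
tool shift units [ 1.77  7.24 -0.02]
turn z units -0.01
```

>>> arm_command(moves=[[0,0,0,0.22,0.91,0,0],[0,0,0,0.22,0.91,0,0],[0,0,0,0.22,0.91,0,0],[0,0,0,0.22,0.91,0,0],[0,0,0,0.22,0.9,0,0]])

```text
time: 25.85
ee_pos: [0.4901, -0.0466, 0.2147]
ee_rot: [0.019, -3.142, 0.0]
wrist_force: [-0.2, 0.6, -0.3]
grip_width: 0.0159
grasp_force: 15.0
```

>>> arm_command(moves=[[0,0,0,0.22,0.9,0,0],[0,0,0,0.22,0.9,0,0],[0,0,0,0.22,0.9,0,0],[0,0,0,0,0,0,0],[0,0,0,0,0,0,0]])

```text
time: 26.35
ee_pos: [0.4732, 0.0196, 0.2149]
ee_rot: [-0.022, 3.141, -0.001]
wrist_force: [0.2, -0.7, -1.3]
grip_width: 0.0159
grasp_force: 15.0
```

>>> arm_command(moves=[[0,0,0,0,0,0,0],[0,0,0,0,0,0,0],[0,0,0,0,0,0,0],[0,0,0,0,0,0,0],[0,0,0,0,0,0,0]])

```text
time: 26.85
ee_pos: [0.4732, 0.0196, 0.2148]
ee_rot: [0.02, -3.141, 0.0]
wrist_force: [0.4, -0.0, -1.5]
grip_width: 0.0158
grasp_force: 15.0
```

```bash
python3 - <<'E'
from h import *
go((.473,.0198,.178),.8)
E
```

```text
yaw(tool x) -179.25 tilt [-0.0001 -0.    ] pos [0.4732 0.0196 0.2148]
tool shift units [0.01 0.01 1.47]
turn z units -0.01
```

>>> arm_command(moves=[[0,0,0,0.01,0.01,0.4,0],[0,0,0,0,0,0.4,0],[0,0,0,0,0,0.4,0],[0,0,0,0,0,0.08,0],[0,0,0,0,0,0,0]])

```text
time: 27.35
ee_pos: [0.4723, 0.0202, 0.1819]
ee_rot: [0.021, -3.14, -0.001]
wrist_force: [0.9, 0.3, -0.6]
grip_width: 0.0158
grasp_force: 15.0
```

>>> arm_command(moves=[[0,0,0,0,0,0.08,0],[0,0,0,0,0,0.06,0],[0,0,0,0,0,0.06,0],[0,0,0,0,0,0.06,0],[0,0,0,0,0,0.06,0]])

```text
time: 27.85
ee_pos: [0.4729, 0.02, 0.1749]
ee_rot: [-0.021, 3.141, -0.0]
wrist_force: [-0.4, -1.1, -1.5]
grip_width: 0.0158
grasp_force: 15.0
```

>>> arm_command(moves=[[0,0,0,0,0,0.06,0],[0,0,0,0,0,0.06,0],[0,0,0,0,0,0.06,0],[0,0,0,0,0,0.06,0],[0,0,0,0,0,0,0]])

```text
time: 28.35
ee_pos: [0.4727, 0.0201, 0.1686]
ee_rot: [0.021, -3.141, -0.0]
wrist_force: [0.3, -0.5, -1.5]
grip_width: 0.0158
grasp_force: 15.0
```

The tip is in the gap again with no resistance. I'm going down 48 mm, watching the force.

>>> arm_command(moves=[[0,0,0,0,0,0.2,0],[0,0,0,0,0,0.2,0],[0,0,0,0,0,0.2,0],[0,0,0,0,0,0.2,0],[0,0,0,0,0,0.2,0]])

```text
time: 28.85
ee_pos: [0.4727, 0.0201, 0.1433]
ee_rot: [0.021, -3.141, -0.0]
wrist_force: [0.2, -1.3, -1.3]
grip_width: 0.0158
grasp_force: 15.0
```

>>> arm_command(moves=[[0,0,0,0,0,0.2,0],[0,0,0,0,0,0.2,0],[0,0,0,0,0,0.2,0],[0,0,0,0,0,0.2,0],[0,0,0,0,0,0.1,0]])

```text
time: 29.35
ee_pos: [0.4725, 0.0201, 0.1207]
ee_rot: [0.021, -3.141, -0.0]
wrist_force: [0.6, 0.1, -1.6]
grip_width: 0.0158
grasp_force: 15.0
```

>>> arm_command(moves=[[0,0,0,0,0,0.03,0],[0,0,0,0,0,0.03,0],[0,0,0,0,0,0,0],[0,0,0,0,0,0,0],[0,0,0,0,0,0,0]])

```text
time: 29.85
ee_pos: [0.473, 0.02, 0.12]
ee_rot: [-0.021, 3.141, -0.0]
wrist_force: [0.8, 0.2, -1.7]
grip_width: 0.0161
grasp_force: 15.0
```

>>> arm_command(moves=[[0,0,0,0,0,0.04,0],[0,0,0,0,0,0.04,0],[0,0,0,0,0,0,0],[0,0,0,0,0,0,0],[0,0,0,0,0,0,0]])

```text
time: 30.35
ee_pos: [0.473, 0.02, 0.1184]
ee_rot: [-0.021, 3.141, -0.0]
wrist_force: [-2.9, 0.2, 5.6]
grip_width: 0.0159
grasp_force: 15.0
```

The guard is home, with upward force showing. Releasing and withdrawing upward.

>>> arm_command(moves=[[0,0,0,0,0,0,0.5],[0,0,0,0,0,0,0.5],[0,0,0,0,0,0,0.5],[0,0,0,0,0,0,0.5],[0,0,0,0,0,0,0.5]])

```text
time: 30.85
ee_pos: [0.4728, 0.02, 0.1177]
ee_rot: [0.021, -3.141, -0.0]
wrist_force: [0.2, -0.2, 0.9]
grip_width: 0.0458
grasp_force: 0.0
```

>>> arm_command(moves=[[0,0,0,0,0,-0.4,0.5],[0,0,0,0,0,-0.8,0.5],[0,0,0,0,0,-1,0.5],[0,0,0,0,0,-1,0.5],[0,0,0,0,0,-1,0.5]])

```text
time: 31.35
ee_pos: [0.4729, 0.0201, 0.2247]
ee_rot: [-0.021, 3.141, -0.0]
wrist_force: [0.2, -0.1, -0.6]
grip_width: 0.0462
grasp_force: 0.0
```

>>> arm_command(moves=[[0,0,0,0,0,-1,0.5],[0,0,0,0,0,-0.5,0.5],[0,0,0,0,0,0,0.5],[0,0,0,0,0,0,0.5],[0,0,0,0,0,0,0.5]])

```text
time: 31.85
ee_pos: [0.472, 0.0202, 0.2588]
ee_rot: [0.021, -3.139, -0.001]
wrist_force: [0.4, -0.5, 0.5]
grip_width: 0.0457
grasp_force: 0.0
```

```bash
python3 - <<'E'
from h import *
shot('scene','s4'); crop('s4',260,90,440,320,'m8',2.6)
E
```

```text
(no output)
```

View pics/m8.png

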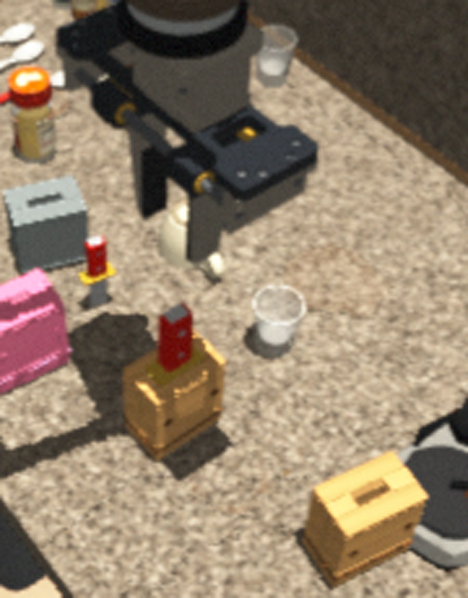

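The gauge stands upright in the free block with its guard down, at crop (175,345). The gripper is clear and the bystanders haven't moved.

```bash
python3 -c "
from station import robot
print(robot.sign_off())"
```

```text
the job is handed in; nothing more can be done
None
```

I tried the gauge in both blocks: the one nearer the coffee grinder jammed about 31 mm down at roughly 7 N, so I left the gauge standing released and fully home in the other one and handed the job in at about 32 s; sign-off returned no verdict.

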